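Hold the flap box against the sprung fence

ROBOT

A 6-joint arm with a two-finger parallel gripper is mounted at the origin on the work surface. World frame = base frame: x ahead of the robot, y to its left, z up, the work surface at z = 0. Lengths are in mm, angles in rad, forces in N, time in s.
With the tool pointing down it reaches from about 350 to 975 mm from the base axis. Payload 7.1 kg.
Tool frame: the origin (TCP) lies at the very end of the fingers, on their centre line; the grasp point (between the pads) lies ctrl.hold_point_z behind it (ctrl.hold_point_z is the distance from the TCP to the grasp point, in mm); z points along the fingers, y is the line along which they close (so a half turn about z gives the same grasp; the last joint's range is limited). The gripper opens to 88 mm and grips with 3 to 60 N. Pads are 20 mm wide; open, the fingers measure 115 mm over their backs; the gripper's body (75 mm by 178 mm) begins 61 mm behind the grasp point.
Start: joints at [-1.278, 0.423, 1.63, -0, 1.089, -0.019], TCP at [191.75, -594.842, 222.675] pointing down, gripper open.
Joint ranges: [-3, 3], [-0.9, 2.11], [0.09, 2.58], [-1.31, 4.45], [0.11, 2.69], [-2.54, 2.54]. Speed limits (rad/s): [2.39, 2.39, 3.01, 3.14, 3.14, 3.14].

INTERFACE

Orientations are given as a rotation vector (axis times angle).
In Python, from workcell import ctrl gives the robot as it stands. The module is installed in compiled form; this text tells all that it offers.
- The arm moves only by the shell command python3 -m creep 'ROWS'. ROWS is JSON, a list of rows, each an object with "translation": the shift along the tool's x, y, z in mm, a list of three; "angular": the turn, a rotation vector about the tool's x, y, z in rad, a list of three; "jaw": the opening, from 0 (shut) to 1 (fully open). A call has exactly 8 rows; each row is the pose to reach, as a shift and turn from the pose commanded when the call began, along the tool's axes at that moment; what a row does not reach only later rows make up. A row lasts 1/8 s, in which the tool goes at most 62.5 mm and 10.7 degrees, less where a joint would pass 70% of its speed; a pose out of reach is approached as far as the arm can. A call with a gripper value outside its range is refused whole. The fingers move at their own pace and stop on an object; the grip force is fixed at half the most. Time passes only in rows, so rows that repeat a pose let the fingers close, or fill a call up. It gives the time, the measured TCP pose, the force, the opening and the grip force at its end, in the units of the state.
- ctrl.get_obs(): the state, without advancing time (a new reading comes with each control period).
- ctrl.get_image(name): name is "scene" or "top" or "wrist"; returns the picture (420x560x3 uint8, red, green, blue); there is no depth.
- ctrl.camera_info(name): a dict with "camera_matrix" (3x3 intrinsics, pixels), "world_from_camera" (4x4, takes a point from camera to world coordinates). Camera axes: x right, y up, looking along -z (the intrinsics and any distortion apply to the point x, -y, -z); pixel columns grow to the right and rows downward; lengths in mm; the calibration is good to about 2 mm. A picture is of the moment at which its call begins: read the wrist's pose just before it. camera_info takes no time and is no camera call; for the wrist camera it gives the pose at the moment of the call.
- ctrl.close_job(): hands the job in; it is judged then, once.
Trained networks look in the newest picture that a camera, given by its name, has taken for a name from the list of things; names that differ only in an ending like _2 or _b are one class to them, and where a whole thing is asked for, a point or a joint stands for the part that bears it (a point fixed in the world has none). Each returns a list of dicts, best first, with "score" (0 to 1); they miss things now and then, are a little off and sometimes report something else, mostly with a low value. They report only what shows in the picture. A call takes as long as a camera call. They do not tell look-alikes from the thing itself.
- ctrl.look_for(camera, label): "rect" ([left, top, right, bottom] in pixels, round what is visible of it).
The state is a dict: "t": time; "qpos": joint angles; "qvel": joint speeds; "joint_torque": joint torques, N m; "ee_pos": TCP position; "orientation": TCP orientation; "ft_force": force on the tool from outside, world axes, zero at the start; "moment": the same for the moment, N m; "width": finger opening in mm; "grasp_force": force on a finger pad.
Only numpy, scipy, OpenCV 4.12 (cv2) and the standard library are available. Lean on these libraries where they do the work, as an engineer would, in place of code of your own. Each camera call takes 0.05 s, during which the arm holds its last target. There are 200 camera calls.

TASK

Draw the red-handled stop pin out of the wooden assembly board and park it, let go, hanging upright by its collar in the notch of the steel side bracket. Then bring the blue flap box along the board until its back is flat against the aluminium fence face and centred on the red line, and press it there with a steady force of about 10 N (pointer in the green band, never over 20 N), so that I can screw a hanger to it from behind. Hold that push steady for three seconds and finish still holding and pressing, without letting go; leave the bowls, creamer and jug where they are.

Things in the scene. Friction and masses are not known exactly. Their poses are not given: they have to be found in the camera images.
- jig: Fixed wooden board, 280 (x) x 240 (y) x 22 mm thick, on the cupboard top. Origin: centre of its underside; x points from the box's end (robot side) to the fence, y to the bracket side, z up. Fence block: x 115 to 145 mm, 180 mm wide, top 74 mm above the cupboard top. Steel bracket at its +y side: x -60 to 0, y 120 to 175 mm, top 70 mm above the cupboard top.
- bore (a point): Mouth of the bore in the board in which the stop pin starts, 11.5 mm wide, right through the 22 mm board, vertical; at x 30, y 0 mm of the board, 22 mm above the cupboard top.
- notch (a point): Centre of the side notch at the bracket's top surface, 70 mm above the cupboard top; x -30, y 153 mm of the board. U slot 15 mm wide in x, open to the board's +y; closed end 11 mm from this point, mouth 22 mm from it. Plate 6 mm thick, free below. The pin goes in from above or from the open side and hangs by its collar, its origin 42 mm below this point.
- pin: Loose stop pin, 60 g, upright in the bore at the start: steel shank 10 mm across from z 0 to 42 mm, collar 26 mm across from 42 to 46 mm, red round handle 16 mm across from 46 to 82 mm. Origin: centre of its foot, z up along the pin. In the bore its foot stands on the cupboard top, 22 mm below the board's surface. It blocks the box's way.
- flap_box: Loose blue plastic box, white flap on top, steel spring clip on its front; 150 to 310 g; 80 (x) x 60 (y) x 56 mm high, rigid, can be gripped by its y sides; the clip stands 4 mm out of the -x side. Origin: centre of its underside; x points to its flat back, which goes to the fence; z up. It starts on the board, askew, on the robot's side of the pin.
- box_back (a point): Centre of the box's flat back face: 40 mm along +x from its origin, 25 mm above its underside.
- press_face: Sprung aluminium face plate of the fence, 8 x 160 (y) x 50 mm high, lower edge 2 mm above the board; origin at the middle of its lower front edge, x away from the box, along the board's x. At rest its front lies at x 85 mm of the board. A black pointer on its top moves over the fence block; green there means 6 to 14 N.
- mark (a point): Point on the red centre line of the face plate's front, 25 mm above the board; it moves with the plate, and box_back should meet it.
- press (a joint): How far the face plate is pressed back, m: 0 at rest, end stop at 0.020. Spring of 1.2 N per mm without preload: 0.0083 is 10 N, the green band is 0.0050 to 0.0117. The wrist feels 1 to 3 N more while the box rubs on the board.
- bowl_a: Yellow melamine bowl, 120 mm across, 45 mm high; origin under its centre. Bystander.
- bowl_b: Red melamine bowl, 120 mm across, 45 mm high; origin under its centre. Bystander.
- creamer: White ceramic creamer, 68 mm across, 75 mm high, handle to its +y reaching 56 mm from the centre; origin under its centre. Bystander.
- jug: Clear plastic jug, 96 mm across, 150 mm high, handle to its +y reaching 86 mm from the centre; origin under its centre. Bystander.
- blender: Fixed black blender base, 180 mm across, 165 mm high, to the left; origin under its centre. Keep clear.
Mind the look-alikes: they are no part of the job. Leave any pink or purple look-alike of the flap_box alone.

How it is judged (in metres and radians):
On the way, in this order (a step that is already met when the one before it is completed fails the run):
1. the stop pin is drawn right out of its bore (z of pin in the frame of bore above 0.003 m), for 0.1 s.
2. the pin hangs upright in the side notch, let go (horizontal distance between pin and notch below 0.012 m and z of pin in the frame of jig between 0.024 and 0.033 m and angle between pin's own z axis and vertical below 0.12 rad and contact force between the fingers and pin below 0.05 N), for 0.3 s.
3. the box is pressed flat and centred against the fence face with 6 to 14 N for two seconds (contact force between flap_box and press_face between 6 and 14 N and distance between box_back and mark below 0.01 m and angle between the x axis of flap_box and the x axis of jig, either way round below 0.06 rad and angle between flap_box's own z axis and vertical below 0.06 rad and contact force between the fingers and flap_box above 1 N), for 2 s.
At the end, for the whole second after the job is handed in: Pin let go, hanging upright (0.12 rad) in the notch within 12 mm of its centre; fingers still holding the box on the board, upright, its back centre within 10 mm of the mark, square within 0.06 rad, pressed on the face plate with 6 to 14 N, at rest (all of step 2 and all of step 3 and linear speed of flap_box below 0.01 m/s and linear speed of pin below 0.02 m/s); the arm keeps its last pose, push and grip.
It fails at once if the box is pressed on the fence with more than 20 N (contact force between flap_box and press_face above 20 N).
It fails at once if the yellow bowl is moved by more than 20 mm (distance of bowl_a from where it was at the start of the episode above 0.02 m).
It fails at once if the red bowl is moved by more than 20 mm (distance of bowl_b from where it was at the start of the episode above 0.02 m).
It fails at once if the creamer is moved by more than 20 mm (distance of creamer from where it was at the start of the episode above 0.02 m).
It fails at once if the jug is moved by more than 20 mm (distance of jug from where it was at the start of the episode above 0.02 m).
It also fails if it takes over 64 s, if anything falls off the work surface, if the arm or the gripper's body presses on something with over 40 N, if the wrist force passes 120 N, or if a joint passes its speed limit or range.

## Working session

There is one attempt and no reset: what is moved stays moved. The work goes in short steps, Python scripts to look and compute and a shell command to move; the robot and the scene stay as the last step left them, time stands still between calls to the robot, and variables do not carry over. Pictures are saved under pics/ and viewed, at most 10 in all, crops included, and the job is handed in when it is done.

```bash
mkdir -p pics; python3 - <<'E'
from workcell import ctrl
import cv2,numpy as np
o=ctrl.get_obs();print({k:np.round(v,3).tolist() for k,v in o.items()},ctrl.hold_point_z)
for c in ("scene","top"):
    im=ctrl.get_image(c);cv2.imwrite(f"pics/{c}0.png",im[:,:,::-1])
    i=ctrl.camera_info(c);print(c,np.round(i["camera_matrix"],1).tolist(),np.round(i["world_from_camera"],4).tolist(),[k for k in i])
    for n in ("flap_box","pin","jig","press_face","bowl_a","creamer","jug","blender"):
        print(n,[(round(d["score"],2),np.round(d["rect"]).tolist()) for d in ctrl.look_for(c,n)][:4])
E
```

```text
{'t': 0.0, 'qpos': [-1.278, 0.424, 1.631, -0.0, 1.089, -0.019], 'qvel': [-0.0, -0.002, 0.0, 0.0, 0.001, -0.001], 'joint_torque': [-0.003, -54.464, -27.367, 0.064, 0.023, -0.0], 'ee_pos': [191.585, -594.303, 221.888], 'orientation': [-3.102, -0.488, 0.0], 'ft_force': [-0.259, 0.764, -0.492], 'moment': [0.02, -0.021, -0.007], 'grasp_force': 0.0, 'width': 87.961} 18.700000000000003
scene [[545.3, 0.0, 292.5], [0.0, 545.3, 217.0], [0.0, 0.0, 1.0]] [[0.8512, -0.3256, 0.4117, 1055.3541], [0.5248, 0.5288, -0.667, -758.4365], [-0.0005, 0.7838, 0.621, 874.7437], [0.0, 0.0, 0.0, 1.0]] ['camera_matrix', 'world_from_camera']
flap_box [(0.87, [98.0, 312.0, 153.0, 360.0]), (0.82, [150.0, 234.0, 199.0, 271.0]), (0.78, [210.0, 250.0, 256.0, 294.0]), (0.63, [78.0, 268.0, 130.0, 301.0])]
pin [(0.53, [269.0, 273.0, 282.0, 300.0])]
jig [(0.8, [175.0, 221.0, 341.0, 362.0])]
press_face [(0.8, [290.0, 263.0, 317.0, 332.0]), (0.22, [177.0, 221.0, 340.0, 361.0])]
bowl_a [(0.74, [161.0, 357.0, 226.0, 415.0]), (0.64, [241.0, 188.0, 287.0, 217.0])]
creamer [(0.7, [259.0, 362.0, 296.0, 418.0])]
jug [(0.74, [337.
[... 164 characters left out ...]
05.1566], [-0.9999, 0.0087, -0.0055, 98.8888], [-0.0041, 0.1519, 0.9884, 1404.1468], [0.0, 0.0, 0.0, 1.0]] ['camera_matrix', 'world_from_camera']
flap_box [(0.88, [395.0, 281.0, 427.0, 312.0]), (0.84, [344.0, 201.0, 372.0, 230.0]), (0.81, [348.0, 262.0, 372.0, 292.0]), (0.63, [415.0, 234.0, 461.0, 266.0])]
pin [(0.26, [235.0, 138.0, 283.0, 180.0])]
jig [(0.97, [298.0, 136.0, 407.0, 245.0])]
press_face [(0.7, [324.0, 150.0, 375.0, 169.0])]
bowl_a [(0.82, [248.0, 226.0, 289.0, 269.0]), (0.66, [423.0, 160.0, 462.0, 206.0])]
creamer [(0.66, [411.0, 124.0, 433.0, 152.0]), (0.55, [420.0, 162.0, 462.0, 205.0])]
jug [(0.72, [236.0, 136.0, 282.0, 180.0])]
blender [(0.86, [88.0, 218.0, 159.0, 277.0])]
```

```bash
python3 - <<'E'
import cv2
a=cv2.imread("pics/top0.png")[115:325,225:480];b=cv2.imread("pics/scene0.png")[170:420,60:400]
cv2.imwrite("pics/topc.png",cv2.resize(a,None,fx=2.8,fy=2.8,interpolation=2));cv2.imwrite("pics/scenec.png",cv2.resize(b,None,fx=2.3,fy=2.3,interpolation=2))
E
```

```text
(no output)
```

View pics/topc.png

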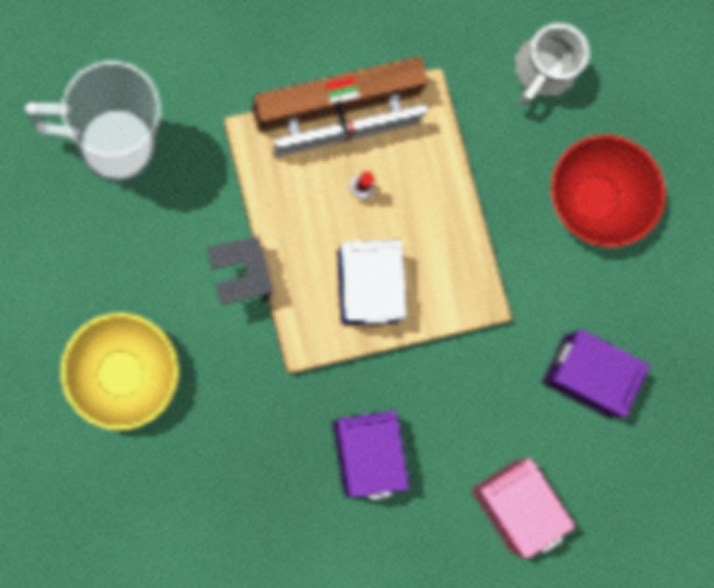

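View pics/scenec.png

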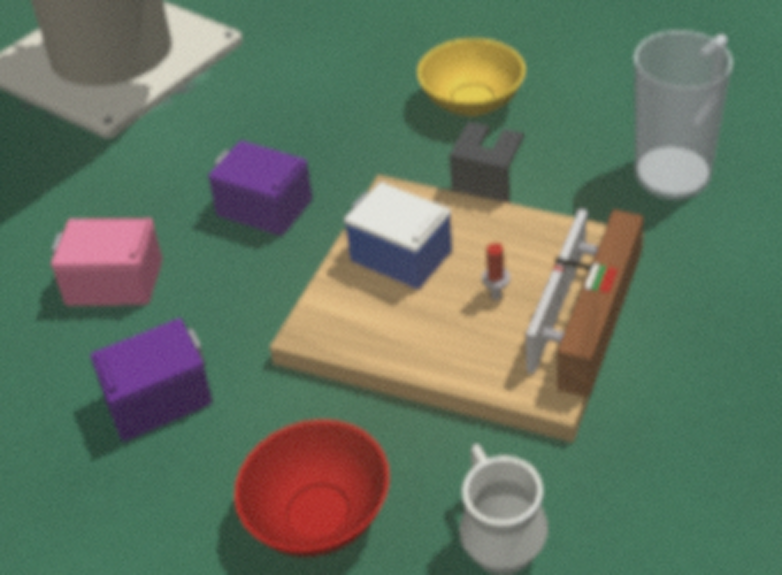

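The top crop shows the board with corners at about (226,117), (441,69), (511,320) and (290,373). The pin handle is at (366,180), the white-lidded blue box at (372,282), and the bracket notch at (225,270), open to the left.

These could be taken for the box, in top crop pixels:
- **Purple box:** (372,455)
- **Purple box:** (598,373)
- **Pink box:** (525,508)
- **Blue body with white flap:** (372,282), on the board. The scene crop confirms blue sides at (400,235), so this is the one I choose.

```bash
cat > h.py <<'E'
from workcell import ctrl
import numpy as np,cv2
from scipy.optimize import least_squares
from scipy.spatial.transform import Rotation as R
def proj(info,P):
    K=np.array(info["camera_matrix"]);T=np.linalg.inv(np.array(info["world_from_camera"]))
    p=(T[:3,:3]@np.atleast_2d(P).T).T+T[:3,3]; p=p*[1,-1,-1]
    q=(K@p.T).T; return q[:,:2]/q[:,2:]
def ray(info,uv,z):
    K=np.array(info["camera_matrix"]);T=np.array(info["world_from_camera"])
    d=np.linalg.solve(K,[uv[0],uv[1],1])*[1,-1,-1]; d=T[:3,:3]@d;o=T[:3,3]
    return o+d*(z-o[2])/d[2]
def pose(x,P):
    P=np.array(P,float);c,s=np.cos(x[2]),np.sin(x[2])
    return np.c_[x[0]+c*P[:,0]-s*P[:,1],x[1]+s*P[:,0]+c*P[:,1],P[:,2]]
def fit(obs,x0): # obs: list of (info,pts local(z world),uv)
    f=lambda x:np.concatenate([(proj(i,pose(x,P))-uv).ravel() for i,P,uv in obs])
    r=least_squares(f,x0,loss="soft_l1");return r.x,np.abs(r.fun).round(1)
E
python3 - <<'E'
from h import *
t,s=ctrl.camera_info("top"),ctrl.camera_info("scene")
T=lambda L:np.array(L)/2.8+[225,115]
S=lambda L:np.array(L)/2.3+[60,170]
B=[[140,120,22],[140,-120,22],[-140,-120,22],[-140,120,22]]
j,r=fit([(t,B,T([[226,117],[441,69],[511,320],[290,373]])),(s,[B[3],B[2],B[1]],S([[378,178],[272,347],[578,430]]))],[550,0,0]);print("jig",j.round(3),r)
C=[[40,30,78],[40,-30,78],[-40,-30,78],[-40,30,78]]
b,r=fit([(t,C,T([[341,242],[402,241],[406,320],[341,323]]))],[450,-50,0]);print("box",b.round(3),r)
print("pin",ray(t,T([366,180]),82),ray(s,S([495,246]),82))
print("bore,notch,faceorg",pose(j,[[30,0,22],[-30,153,70],[85,0,24]]).round(1))
for n,uv,z in(("bowlY",[120,372],22),("jug",[115,130],75),("creamer",[555,60],60)):print(n,ray(t,T(uv),z).round())
E
```

```text
jig [ 5.76177e+02 -1.06287e+02  2.43000e-01] [0.5 0.6 0.2 1.4 0.2 1.5 0.6 1.5 0.6 0.6 1.7 0.7 2.2 0.8]
box [ 4.96331e+02 -1.04086e+02  2.50000e-02] [0.2 0.3 0.5 0.3 0.7 0.1 1.2 0.7]
pin [599.96597361 -98.15762515  82.        ] [603.72117158 -94.48986397  82.        ]
bore,notch,faceorg [[605.3 -99.1  22. ]
 [510.3  35.   70. ]
 [658.7 -85.9  24. ]]
bowlY [406. 152.  22.]
jug [652. 159.  75.]
creamer [ 735. -302.   60.]
```

```bash
python3 -m creep '[{"translation":[64,-44,-40],"angular":[0,0,0.01],"jaw":1},{"translation":[120,-82,-80],"angular":[0,0,0.02],"jaw":1},{"translation":[170,-116,-80],"angular":[0,0,0.03],"jaw":1},{"translation":[220,-150,-80],"angular":[0,0,0.04],"jaw":1},{"translation":[270,-184,-80],"angular":[0,0,0.05],"jaw":1},{"translation":[320,-218,-80],"angular":[0,0,0.06],"jaw":1},{"translation":[370,-252,-80],"angular":[0,0,0.07],"jaw":1},{"translation":[420,-286,-80],"angular":[0,0,0.07],"jaw":1}]'; python3 - <<'E'
from h import *
o=ctrl.get_obs();print(o["ee_pos"],o["orientation"],o["t"]);i=ctrl.camera_info("wrist");print(np.round(i["world_from_camera"],3))
E
```

```text
t: 1.9
ee_pos: [489.5, -211.7, 303.0]
orientation: [3.118, 0.379, 0.001]
ft_force: [0.8, -1.7, -0.2]
width: 87.9
grasp_force: 0.0
[ 489.5382441  -211.70997297  303.02051643] [3.11819417e+00 3.78528796e-01 1.10542900e-03] 1.9
[[ 2.39000e-01  9.34000e-01  2.65000e-01  5.62151e+02]
 [-9.71000e-01  2.30000e-01  6.50000e-02 -1.92977e+02]
 [-0.00000e+00 -2.73000e-01  9.62000e-01  4.65231e+02]
 [ 0.00000e+00  0.00000e+00  0.00000e+00  1.00000e+00]]
```

```bash
python3 -m creep '[{"translation":[25,-30,0],"angular":[0,0,0],"jaw":1},{"translation":[50,-60,0],"angular":[0,0,0],"jaw":1},{"translation":[72,-85,0],"angular":[0,0,0],"jaw":1},{"translation":[72,-85,0],"angular":[0,0,0],"jaw":1},{"translation":[72,-85,0],"angular":[0,0,0],"jaw":1},{"translation":[72,-85,0],"angular":[0,0,0],"jaw":1},{"translation":[72,-85,0],"angular":[0,0,0],"jaw":1},{"translation":[72,-85,0],"angular":[0,0,0],"jaw":1}]'; python3 - <<'E'
from h import *
import json
i=ctrl.camera_info("wrist");im=ctrl.get_image("wrist");np.savez("w1.npz",im=im,K=i["camera_matrix"],T=i["world_from_camera"])
cv2.imwrite("pics/w1.png",cv2.resize(im[:,:,::-1],(784,588),interpolation=2))
print(i["camera_matrix"]);
for n in("pin","flap_box","press_face","notch"):print(n,ctrl.look_for("wrist",n)[:2])
E
```

```text
t: 2.9
ee_pos: [537.8, -114.2, 302.7]
orientation: [3.119, 0.377, 0.0]
ft_force: [-1.0, 0.2, -0.4]
width: 87.8
grasp_force: 0.0
[[299.65911256   0.         277.96281567]
 [  0.         299.65911256 210.34955009]
 [  0.           0.           1.        ]]
pin [{'rect': [268.8, 119.2, 287.6, 143.4], 'score': 0.51}]
flap_box [{'rect': [297.7, 341.9, 346.3, 377.7], 'score': 0.84}, {'rect': [237.5, 170.0, 294.9, 237.9], 'score': 0.83}]
press_face [{'rect': [211.4, 52.8, 342.8, 85.7], 'score': 0.85}]
notch [{'rect': [142.7, 26.7, 363.4, 240.9], 'score': 0.98}, {'rect': [211.2, 51.1, 342.5, 89.1], 'score': 0.35}]
```

View pics/w1.png

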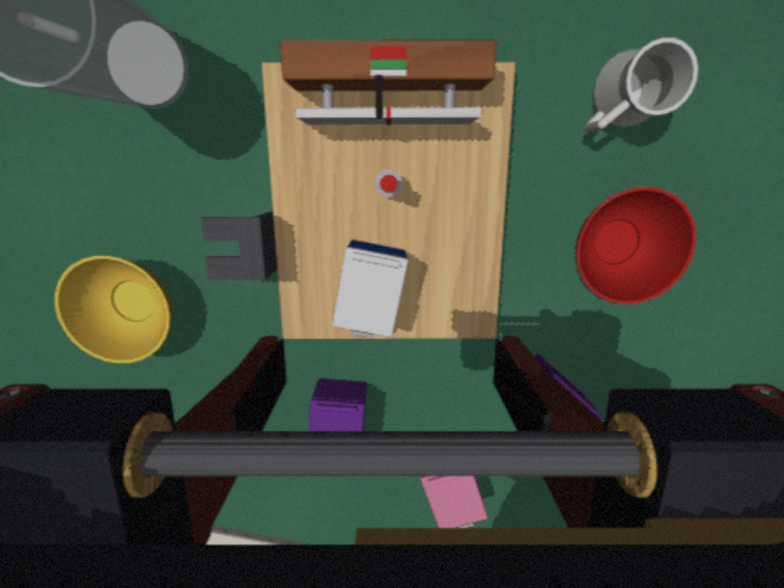

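The wrist view (1.4x scale) shows the board corners at (263,63), (515,62), (498,339) and (283,339). The pin top is at (388,183), the plate's red line at (388,118), and the bracket slot at about (222,248). The white lid corners are at (347,248), (407,257), (392,334) and (334,327).

```bash
python3 - <<'E'
from h import *
d=np.load("w1.npz");w=dict(camera_matrix=d["K"],world_from_camera=d["T"]);t=ctrl.camera_info("top")
W=lambda L:(np.array(L)+.5)/1.4-.5
B=[[140,120,22],[140,-120,22],[-140,-120,22],[-140,120,22]]
B2=B+[[85,80,74],[85,-80,74],[85,0,74],[0,175,70],[-60,175,70],[-22.5,142,70],[-37.5,142,70]]
uv=W([[263,63],[515,62],[498,339],[283,339],[296,118],[480,118],[388,118],[202,217],[207,279],[239,240],[239,256]])
T=lambda L:np.array(L)/2.8+[225,115]
j,r=fit([(w,B2,uv)],[576,-106,.24]);print("jig w",j.round(3),r)
j2,r=fit([(w,B2,uv),(t,B,T([[226,117],[441,69],[511,320],[290,373]]))],[576,-106,.24]);print("jig w+t",j2.round(3))
C=[[40,30,78],[40,-30,78],[-40,-30,78],[-40,30,78]]
b,r=fit([(w,C,W([[347,248],[407,257],[392,334],[334,327]]))],[500,-100,0]);print("box",b.round(3),r)
p=ray(w,W([388,183]),82);print("pin",p.round(1))
print("bore,notch",pose(j,[[30,0,22],[-30,153,70]]).round(1))
o=ctrl.get_obs();e=o["ee_pos"];Rt=R.from_rotvec(o["orientation"])
x=Rt.as_matrix()[:,0];print("th",np.arctan2(x[1],x[0]),e)
for q in(p,pose(j,[[30,0,22]])[0]):print("d tool",Rt.inv().apply(q-e).round(1))
E
```

```text
jig w [ 5.74245e+02 -1.03520e+02  2.41000e-01] [0.6 0.3 0.2 0.3 2.1 0.6 0.1 0.6 0.1 0.1 0.8 0.2 0.4 0.2 1.1 0.1 0.8 0.4
 0.5 0.7 0.7 0.5]
jig w+t [ 5.74132e+02 -1.03753e+02  2.40000e-01]
box [ 5.00916e+02 -1.02804e+02  7.70000e-02] [2.  0.9 0.6 0.1 1.3 1.5 0.4 0.2]
pin [603.9 -95.7  82. ]
bore,notch [[603.4 -96.4  22. ]
 [508.6  37.9  70. ]]
th 0.24172292943234938 [ 538.00546238 -113.7334522   302.66832669]
d tool [ 68.2  -1.8 220.7]
d tool [ 67.6  -1.2 280.7]
```

```bash
python3 -m creep '[{"translation":[35,-1.5,20],"angular":[0,0,0],"jaw":1},{"translation":[68,-1.5,60],"angular":[0,0,0],"jaw":1},{"translation":[68,-1.5,110],"angular":[0,0,0],"jaw":1},{"translation":[68,-1.5,160],"angular":[0,0,0],"jaw":1},{"translation":[68,-1.5,200],"angular":[0,0,0],"jaw":1},{"translation":[68,-1.5,230],"angular":[0,0,0],"jaw":1},{"translation":[68,-1.5,250],"angular":[0,0,0],"jaw":1},{"translation":[68,-1.5,250],"angular":[0,0,0],"jaw":1}]'; python3 -m creep '[{"translation":[0,0,0],"angular":[0,0,0],"jaw":0.5},{"translation":[0,0,0],"angular":[0,0,0],"jaw":0.3},{"translation":[0,0,0],"angular":[0,0,0],"jaw":0.1},{"translation":[0,0,0],"angular":[0,0,0],"jaw":0},{"translation":[0,0,0],"angular":[0,0,0],"jaw":0},{"translation":[0,0,0],"angular":[0,0,0],"jaw":0},{"translation":[0,0,0],"angular":[0,0,0],"jaw":0},{"translation":[0,0,0],"angular":[0,0,0],"jaw":0}]'
```

```text
t: 4.15
ee_pos: [602.9, -95.7, 51.5]
orientation: [-3.118, -0.379, 0.004]
ft_force: [0.1, -0.1, -0.3]
width: 88.0
grasp_force: 0.0
t: 5.15
ee_pos: [603.7, -96.0, 52.6]
orientation: [3.119, 0.379, 0.0]
ft_force: [0.2, -0.7, -0.1]
width: 15.5
grasp_force: 30.0
```

```bash
python3 -m creep '[{"translation":[0,0,-6],"angular":[0,0,0],"jaw":0},{"translation":[0,0,-16],"angular":[0,0,0],"jaw":0},{"translation":[0,0,-28],"angular":[0,0,0],"jaw":0},{"translation":[0,0,-45],"angular":[0,0,0],"jaw":0},{"translation":[0,0,-70],"angular":[0,0,0],"jaw":0},{"translation":[0,0,-90],"angular":[0,0,0],"jaw":0},{"translation":[0,0,-100],"angular":[0,0,0],"jaw":0},{"translation":[0,0,-100],"angular":[0,0,0],"jaw":0}]'; python3 - <<'E'
from h import *
i=ctrl.camera_info("wrist");im=ctrl.get_image("wrist");cv2.imwrite("pics/w2.png",cv2.resize(im[:,:,::-1],(784,588),interpolation=2))
np.savez("w2.npz",im=im,K=i["camera_matrix"],T=i["world_from_camera"])
o=ctrl.get_obs();e=o["ee_pos"];Rt=R.from_rotvec(o["orientation"]);print(e,o["width"],Rt.inv().apply([508.6-e[0],37.9-e[1],0]))
E
```

```text
t: 6.15
ee_pos: [604.1, -96.0, 153.5]
orientation: [3.118, 0.379, 0.002]
ft_force: [0.1, -0.4, -0.3]
width: 15.0
grasp_force: 30.0
[603.49162505 -95.88785691 152.63493727] 15.248098777389192 [-6.01012493e+01 -1.52615369e+02  1.47011514e-02]
```

View pics/w2.png

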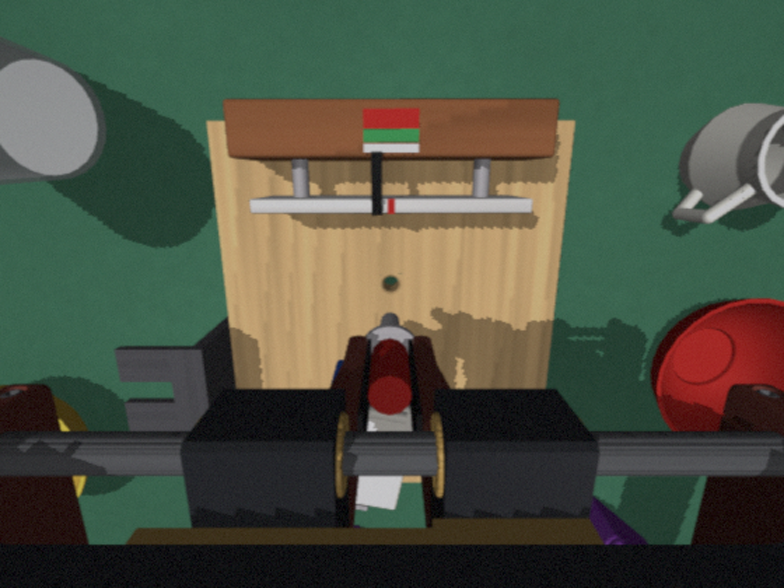

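The pin is clear of the board and hangs straight in the fingers. The empty bore is at (390,283), and the slot corners are at about (174,381) and (174,401).

```bash
python3 - <<'E'
from h import *
d=np.load("w2.npz");w=dict(camera_matrix=d["K"],world_from_camera=d["T"])
W=lambda L:(np.array(L)+.5)/1.4-.5
P=[[30,0,22],[140,120,22],[140,-120,22],[85,80,74],[85,-80,74],[85,0,74],[0,175,70],[-22.5,142,70],[-37.5,142,70]]
j,r=fit([(w,P,W([[390,283],[207,121],[574,121],[251,213],[531,213],[391,213],[117,348],[174,381],[174,401]]))],[574,-104,.24]);print(j.round(3),r)
q=pose(j,[[30,0,22],[-30,153,70]]);print(q.round(1))
o=ctrl.get_obs();e=o["ee_pos"];print(R.from_rotvec(o["orientation"]).inv().apply(q-e).round(1),"bore->notch tool axes",R.from_rotvec(o["orientation"]).inv().apply(q[1]-q[0]).round(1))
E
```

```text
[ 5.74596e+02 -1.03343e+02  2.41000e-01] [0.6 0.8 0.2 0.5 0.9 0.4 0.5 0.1 0.8 0.  0.2 0.1 2.  0.6 1.8 0.1 0.5 0.6]
[[603.7 -96.2  22. ]
 [509.   38.1  70. ]]
[[   0.2    0.4  130.6]
 [ -59.7 -152.7   82.6]] bore->notch tool axes [ -59.9 -153.1  -48. ]
```

```bash
python3 -m creep '[{"translation":[-10,-25,0],"angular":[0,0,0],"jaw":0},{"translation":[-22,-57,0],"angular":[0,0,0],"jaw":0},{"translation":[-35,-90,0],"angular":[0,0,0],"jaw":0},{"translation":[-48,-122,0],"angular":[0,0,0],"jaw":0},{"translation":[-56,-144,0],"angular":[0,0,0],"jaw":0},{"translation":[-60,-153,0],"angular":[0,0,0],"jaw":0},{"translation":[-60,-153,0],"angular":[0,0,0],"jaw":0},{"translation":[-60,-153,0],"angular":[0,0,0],"jaw":0}]'; python3 - <<'E'
from h import *
im=ctrl.get_image("wrist");cv2.imwrite("pics/w3.png",cv2.resize(im[:,:,::-1],(784,588),interpolation=2))
print(ctrl.get_obs()["ee_pos"])
E
```

```text
t: 7.2
ee_pos: [509.3, 37.7, 152.5]
orientation: [3.119, 0.378, 0.0]
ft_force: [-0.1, -0.1, -0.8]
width: 15.3
grasp_force: 30.0
[509.37571292  37.66444709 152.58786691]
```

View pics/w3.png

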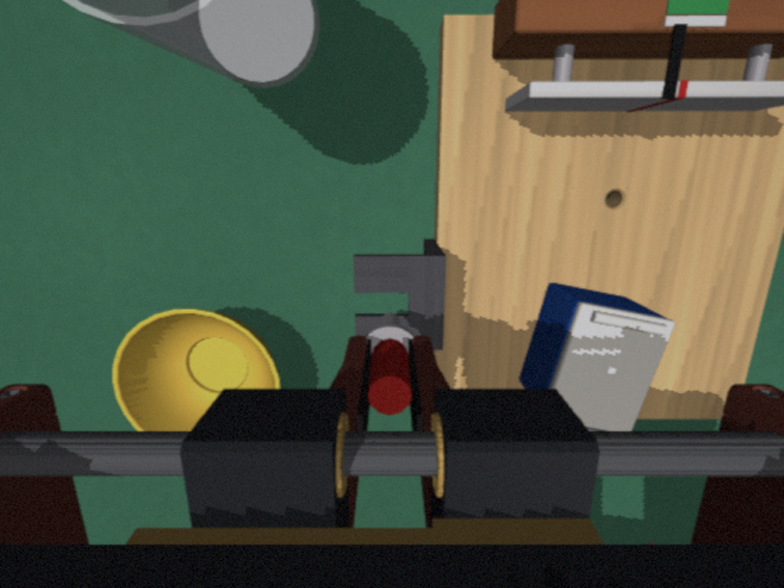

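```bash
python3 - <<'E'
from h import *
w=ctrl.camera_info("wrist");o=ctrl.get_obs();e=o["ee_pos"]
W=lambda L:(np.array(L)+.5)/1.4-.5
for uv in([407,291.5],[407,315]):print(R.from_rotvec(o["orientation"]).inv().apply(ray(w,W(uv),70)-e).round(1))
E
```

```text
[ 7.4  9.7 82.6]
[-7.6  9.9 82.6]
```

```bash
python3 -m creep '[{"translation":[0,-1,15],"angular":[0,0,0],"jaw":0},{"translation":[0,-1,27],"angular":[0,0,0],"jaw":0},{"translation":[0,-1,39],"angular":[0,0,0],"jaw":0},{"translation":[0,-1,51],"angular":[0,0,0],"jaw":0},{"translation":[0,-1,61],"angular":[0,0,0],"jaw":0},{"translation":[0,-1,67],"angular":[0,0,0],"jaw":0},{"translation":[0,-1,70],"angular":[0,0,0],"jaw":0},{"translation":[0,-1,71],"angular":[0,0,0],"jaw":0}]'; python3 -m creep '[{"translation":[0,0,0],"angular":[0,0,0],"jaw":0},{"translation":[0,0,0],"angular":[0,0,0],"jaw":0},{"translation":[0,0,0],"angular":[0,0,0],"jaw":0},{"translation":[0,0,0],"angular":[0,0,0],"jaw":0},{"translation":[0,0,0],"angular":[0,0,0],"jaw":0},{"translation":[0,0,0],"angular":[0,0,0],"jaw":0},{"translation":[0,0,0],"angular":[0,0,0],"jaw":0},{"translation":[0,0,0],"angular":[0,0,0],"jaw":0}]'
```

```text
t: 8.25
ee_pos: [508.7, 39.2, 81.7]
orientation: [3.119, 0.379, 0.0]
ft_force: [-0.9, -0.2, -0.2]
width: 15.2
grasp_force: 30.0
t: 9.25
ee_pos: [508.6, 39.2, 81.7]
orientation: [-3.119, -0.379, 0.0]
ft_force: [0.4, 0.3, -0.4]
width: 15.4
grasp_force: 30.0
```

```bash
python3 -m creep '[{"translation":[0,0,0.6],"angular":[0,0,0],"jaw":0},{"translation":[0,0,1.2],"angular":[0,0,0],"jaw":0},{"translation":[0,0,1.2],"angular":[0,0,0],"jaw":0.2},{"translation":[0,0,1.2],"angular":[0,0,0],"jaw":0.3},{"translation":[0,0,1.2],"angular":[0,0,0],"jaw":0.5},{"translation":[0,0,1.2],"angular":[0,0,0],"jaw":0.5},{"translation":[0,0,1.2],"angular":[0,0,0],"jaw":0.5},{"translation":[0,0,1.2],"angular":[0,0,0],"jaw":0.5}]'; python3 -m creep '[{"translation":[0,0,-10],"angular":[0,0,0],"jaw":0.5},{"translation":[0,0,-30],"angular":[0,0,0],"jaw":0.5},{"translation":[0,0,-60],"angular":[0,0,0],"jaw":0.5},{"translation":[0,0,-95],"angular":[0,0,0],"jaw":0.6},{"translation":[0,0,-130],"angular":[0,0,0],"jaw":1},{"translation":[0,35,-150],"angular":[0,0,0],"jaw":1},{"translation":[-5,70,-155],"angular":[0,0,0],"jaw":1},{"translation":[-5,80,-155],"angular":[0,0,0],"jaw":1}]'; python3 -m creep '[{"translation":[0,10,0],"angular":[0,0,0.05],"jaw":1},{"translation":[0,15,0],"angular":[0,0,0.1],"jaw":1},{"translation":[0,20,0],"angular":[0,0,0.15],"jaw":1},{"translation":[0,20,0],"angular":[0,0,0.15],"jaw":1},{"translation":[0,20,0],"angular":[0,0,0.15],"jaw":1},{"translation":[0,20,0],"angular":[0,0,0.15],"jaw":1},{"translation":[0,20,0],"angular":[0,0,0.15],"jaw":1},{"translation":[0,20,0],"angular":[0,0,0.15],"jaw":1}]'
python3 - <<'E'
from h import *
i=ctrl.camera_info("wrist");im=ctrl.get_image("wrist");cv2.imwrite("pics/w4.png",cv2.resize(im[:,:,::-1],(784,588),interpolation=2))
np.savez("w4.npz",im=im,K=i["camera_matrix"],T=i["world_from_camera"])
E
```

```text
t: 10.25
ee_pos: [508.6, 39.2, 80.5]
orientation: [-3.119, -0.379, -0.0]
ft_force: [-0.8, 0.8, -1.5]
width: 43.7
grasp_force: 0.0
t: 11.25
ee_pos: [523.3, -41.0, 236.7]
orientation: [3.119, 0.376, 0.003]
ft_force: [-0.8, 0.1, 0.1]
width: 86.8
grasp_force: 0.0
t: 12.25
ee_pos: [527.6, -59.0, 235.5]
orientation: [-3.138, -0.144, -0.0]
ft_force: [-0.0, -0.3, -0.1]
width: 87.9
grasp_force: 0.0
```

View pics/w4.png

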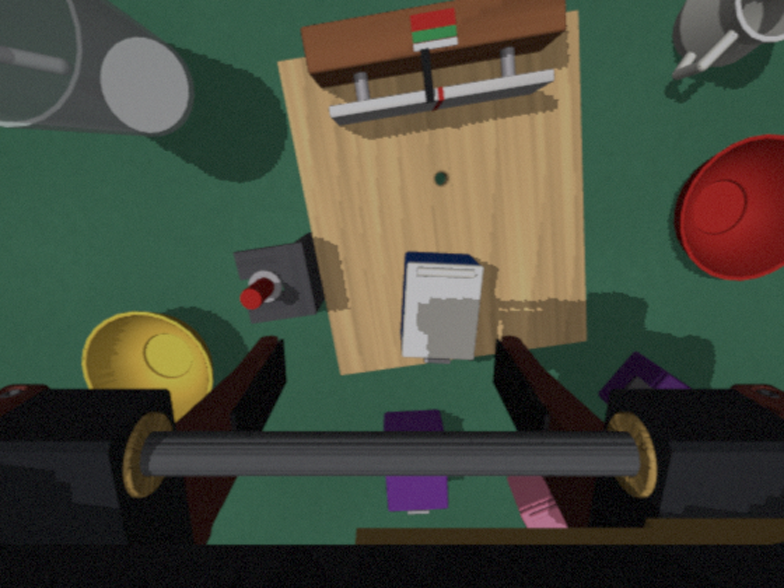

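The pin hangs by its collar in the slot, with the collar at (265,285) and its handle at (257,293). The lid corners are at (408,262), (483,264), (474,359) and (403,357).

```bash
python3 - <<'E'
from h import *
d=np.load("w4.npz");w=dict(camera_matrix=d["K"],world_from_camera=d["T"])
W=lambda L:(np.array(L)+.5)/1.4-.5
C=[[40,30,78],[40,-30,78],[-40,-30,78],[-40,30,78]]
b,r=fit([(w,C,W([[408,262],[483,264],[474,359],[403,357]]))],[500,-100,0]);print("box",b.round(3),r)
b2,r=fit([(w,C[:3]+C[3:]+[[40,30,22],[40,-30,22]],W([[408,262],[483,264],[474,359],[403,357],[406,253],[477,255]]))],[500,-100,0]);print("box",b2.round(3),r)
P=[[30,0,22],[140,120,22],[-140,-120,22],[-140,120,22],[85,80,74],[85,-80,74],[85,0,74]]
j,r=fit([(w,P,W([[440,178],[279,62],[586,341],[341,374],[331,114],[553,78],[439,97]]))],[574,-104,.24]);print("jig",j.round(3),r)
print("collar",ray(w,W([265,285]),74).round(1),"notch",pose(j,[[-30,153,70]]).round(1))
o=ctrl.get_obs();e=o["ee_pos"];Rt=R.from_rotvec(o["orientation"]);x=Rt.as_matrix()[:,0];print("th",np.arctan2(x[1],x[0]))
print(e,Rt.inv().apply(np.r_[b[:2],50]-e).round(1))
E
```

```text
box [ 5.00972e+02 -1.02655e+02  5.90000e-02] [0.9 0.1 0.7 0.2 0.6 0.1 0.4 0.1]
box [ 5.00405e+02 -1.03308e+02  4.80000e-02] [0.  0.2 1.5 1.1 0.7 0.8 0.2 0.1 0.4 2.2 3.8 1.6]
jig [ 5.75467e+02 -1.02761e+02  2.44000e-01] [0.7 0.5 2.  1.2 0.2 1.2 0.5 0.1 1.2 1.7 0.7 0.6 1.  0.6]
collar [509.4  39.9  74. ] notch [[509.4  38.5  70. ]]
th 0.09185424299053654
[527.62157483 -59.01451538 235.46502667] [-30.5  41.  185.5]
```

```bash
python3 -m creep '[{"translation":[-15,20,20],"angular":[0,0,0.02],"jaw":1},{"translation":[-30,41,50],"angular":[0,0,0.035],"jaw":1},{"translation":[-30.5,41,90],"angular":[0,0,0.035],"jaw":1},{"translation":[-30.5,41,125],"angular":[0,0,0.035],"jaw":1},{"translation":[-30.5,41,155],"angular":[0,0,0.035],"jaw":1},{"translation":[-30.5,41,180],"angular":[0,0,0.035],"jaw":1},{"translation":[-30.5,41,195],"angular":[0,0,0.035],"jaw":1},{"translation":[-30.5,41,200],"angular":[0,0,0.035],"jaw":1}]';python3 -m creep '[{"translation":[0,0,0],"angular":[0,0,0],"jaw":0.8},{"translation":[0,0,0],"angular":[0,0,0],"jaw":0.7},{"translation":[0,0,0],"angular":[0,0,0],"jaw":0.6},{"translation":[0,0,0],"angular":[0,0,0],"jaw":0.4},{"translation":[0,0,0],"angular":[0,0,0],"jaw":0.2},{"translation":[0,0,0],"angular":[0,0,0],"jaw":0},{"translation":[0,0,0],"angular":[0,0,0],"jaw":0},{"translation":[0,0,0],"angular":[0,0,0],"jaw":0}]'
```

```text
t: 13.3
ee_pos: [500.8, -102.6, 34.9]
orientation: [-3.14, -0.089, 0.001]
ft_force: [0.3, -0.2, 0.2]
width: 87.9
grasp_force: 0.0
t: 14.3
ee_pos: [501.5, -102.8, 36.2]
orientation: [3.14, 0.089, 0.002]
ft_force: [-0.3, -0.1, 7.3]
width: 59.8
grasp_force: 29.9
```

```bash
python3 -m creep '[{"translation":[10,0,-0.5],"angular":[0,0,-0.025],"jaw":0},{"translation":[25,0,-0.5],"angular":[0,0,-0.055],"jaw":0},{"translation":[40,-0.5,-0.5],"angular":[0,0,-0.085],"jaw":0},{"translation":[56,-1,-0.5],"angular":[0,0,-0.115],"jaw":0},{"translation":[72,-1.5,-0.5],"angular":[0,0,-0.145],"jaw":0},{"translation":[86,-1.6,-0.5],"angular":[0,0,-0.17],"jaw":0},{"translation":[95,-1.6,-0.5],"angular":[0,0,-0.185],"jaw":0},{"translation":[95,-1.6,-0.5],"angular":[0,0,-0.185],"jaw":0}]'
python3 - <<'E'
from h import *
i=ctrl.camera_info("wrist");im=ctrl.get_image("wrist");cv2.imwrite("pics/w5.png",cv2.resize(im[:,:,::-1],(784,588),interpolation=2))
np.savez("w5.npz",im=im,K=i["camera_matrix"],T=i["world_from_camera"])
o=ctrl.get_obs();e=o["ee_pos"];Rt=R.from_rotvec(o["orientation"]);x=Rt.as_matrix()[:,0];print("th",np.arctan2(x[1],x[0]),e,o["ft_force"],o["moment"])
print(Rt.inv().apply(pose([574.5,-103.4,.241],[[45,0,35]])-e).round(1))
E
```

```text
t: 15.3
ee_pos: [597.6, -95.7, 36.2]
orientation: [3.118, 0.38, 0.004]
ft_force: [1.9, 0.2, 1.2]
width: 60.1
grasp_force: 29.9
th 0.2418723614468843 [597.31386501 -95.69320763  36.20466691] [ 3.06666412 -0.67908093  1.48983315] [ 0.08427381 -0.30912005 -0.02453358]
[[21.   2.1  1.3]]
```

View pics/w5.png

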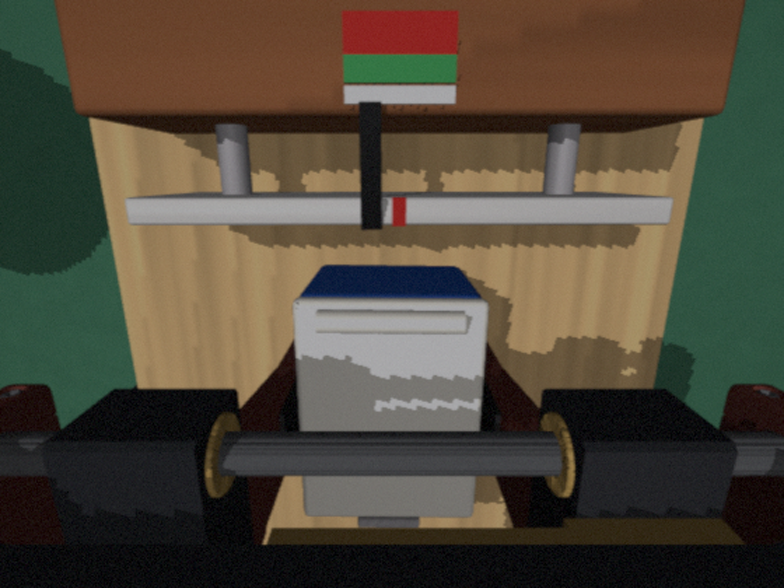

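The box is gripped and square. Its back top edge runs from (296,300) to (488,302), the plate's front top edge runs from (128,224) to (671,224), and the red line is at (399,224). The box therefore sits slightly left of the line.

```bash
python3 - <<'E'
from h import *
d=np.load("w5.npz");w=dict(camera_matrix=d["K"],world_from_camera=d["T"])
W=lambda L:(np.array(L)+.5)/1.4-.5
o=ctrl.get_obs();e=o["ee_pos"];Rt=R.from_rotvec(o["orientation"])
for uv,z in(([296,300],79),([488,302],79),([128,224],74),([671,224],74),([399,224],74)):print(Rt.inv().apply(ray(w,W(uv),z)-e).round(1))
im=d["im"][195:235,200:360].astype(int);print([ (np.where(im[r,:,2]-im[r,:,0]>20)[0][[0,-1]]+200).tolist()+[r+195] if (im[r,:,2]-im[r,:,0]>20).any() else r+195 for r in range(0,40,2)])
E
```

```text
[ 39.7 -28.5 -42.7]
[ 39.1  28.5 -42.7]
[ 61.6 -77.8 -37.7]
[ 61.5  82.1 -37.6]
[ 61.5   2.  -37.6]
[[227, 329, 195], [226, 331, 197], [224, 333, 199], [222, 334, 201], [221, 336, 203], [219, 337, 205], [218, 339, 207], [216, 340, 209], [215, 342, 211], 213, 215, 217, 219, 221, 223, 225, 227, 229, 231, 233]
```

```bash
python3 -m creep '[{"translation":[5,1,0],"angular":[0,0,0],"jaw":0},{"translation":[10,2,0],"angular":[0,0,0],"jaw":0},{"translation":[14,2,0],"angular":[0,0,0],"jaw":0},{"translation":[18,2,0],"angular":[0,0,0],"jaw":0},{"translation":[21,2,0],"angular":[0,0,0],"jaw":0},{"translation":[23,2,0],"angular":[0,0,0],"jaw":0},{"translation":[25,2,0],"angular":[0,0,0],"jaw":0},{"translation":[26,2,0],"angular":[0,0,0],"jaw":0}]'
python3 - <<'E'
from h import *
o=ctrl.get_obs();e=o["ee_pos"];Rt=R.from_rotvec(o["orientation"]);x=Rt.as_matrix()[:,0];print("th",np.arctan2(x[1],x[0]),e,Rt.inv().apply(o["ft_force"]).round(2),o["moment"],o["width"])
b=pose([574.5,-103.4,.241],[[45,0,35]])[0];print(Rt.inv().apply(b-e).round(1))
E
```

```text
t: 16.35
ee_pos: [620.1, -91.6, 36.3]
orientation: [-3.118, -0.379, 0.004]
ft_force: [-7.0, -1.4, 10.8]
width: 60.0
grasp_force: 29.9
th 0.24179323997907679 [620.05554614 -91.64691338  36.25178743] [ -7.12  -0.29 -10.77] [-0.39233039  0.82605841 -0.03609877] 60.03706780930625
[-2.   0.5  1.3]
```

```bash
python3 -m creep '[{"translation":[0.5,0.2,-0.4],"angular":[0,0,0],"jaw":0},{"translation":[1,0.4,-0.8],"angular":[0,0,0],"jaw":0},{"translation":[1.5,0.4,-0.8],"angular":[0,0,0],"jaw":0},{"translation":[2,0.4,-0.8],"angular":[0,0,0],"jaw":0},{"translation":[2,0.4,-0.8],"angular":[0,0,0],"jaw":0},{"translation":[2,0.4,-0.8],"angular":[0,0,0],"jaw":0},{"translation":[2,0.4,-0.8],"angular":[0,0,0],"jaw":0},{"translation":[2,0.4,-0.8],"angular":[0,0,0],"jaw":0}]'
python3 - <<'E'
from h import *
i=ctrl.camera_info("wrist");im=ctrl.get_image("wrist");cv2.imwrite("pics/w6.png",cv2.resize(im[:,:,::-1],(784,588),interpolation=2))
np.savez("w6.npz",im=im,K=i["camera_matrix"],T=i["world_from_camera"])
o=ctrl.get_obs();e=o["ee_pos"];Rt=R.from_rotvec(o["orientation"]);print(e,Rt.inv().apply(o["ft_force"]).round(2),o["moment"])
E
```

```text
t: 17.35
ee_pos: [621.2, -91.4, 36.3]
orientation: [-3.118, -0.379, 0.007]
ft_force: [-6.5, -0.8, 5.4]
width: 60.0
grasp_force: 29.9
[621.19562228 -91.36282377  36.34406352] [-6.91  0.06 -6.01] [-0.31163726  0.81679256  0.00828621]
```

View pics/w6.png

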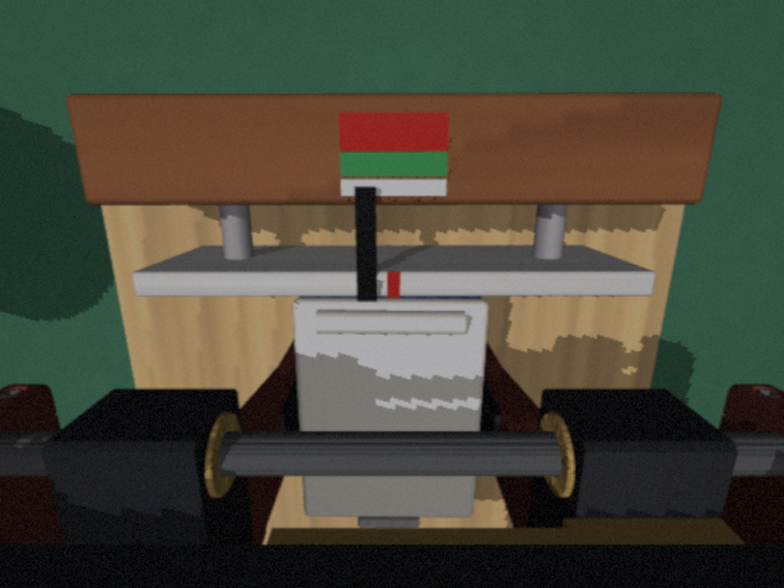

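The pointer tip at (366,188) is in the white zone, which is about 2.5 mm or 3 N. The box is flat on the plate, and its centre (391) lines up with the red line (394).

```bash
python3 -m creep '[{"translation":[1,0.4,-0.3],"angular":[0,0,0],"jaw":0},{"translation":[2,0.4,-0.6],"angular":[0,0,0],"jaw":0},{"translation":[3,0.4,-0.6],"angular":[0,0,0],"jaw":0},{"translation":[4,0.4,-0.6],"angular":[0,0,0],"jaw":0},{"translation":[5,0.4,-0.6],"angular":[0,0,0],"jaw":0},{"translation":[6,0.4,-0.6],"angular":[0,0,0],"jaw":0},{"translation":[6,0.4,-0.6],"angular":[0,0,0],"jaw":0},{"translation":[6,0.4,-0.6],"angular":[0,0,0],"jaw":0}]'
python3 - <<'E'
from h import *
i=ctrl.camera_info("wrist");im=ctrl.get_image("wrist");cv2.imwrite("pics/w7.png",cv2.resize(im[50:250,150:400,::-1],None,fx=3,fy=3,interpolation=2))
np.savez("w7.npz",im=im,K=i["camera_matrix"],T=i["world_from_camera"])
o=ctrl.get_obs();e=o["ee_pos"];Rt=R.from_rotvec(o["orientation"]);print(e,Rt.inv().apply(o["ft_force"]).round(2),o["moment"])
E
```

```text
t: 18.4
ee_pos: [625.2, -90.4, 36.5]
orientation: [-3.117, -0.379, 0.013]
ft_force: [-12.0, -1.6, 7.2]
width: 59.9
grasp_force: 29.9
[625.16348322 -90.42015363  36.45768136] [-11.85  -0.4   -8.44] [-0.47997925  1.5634738   0.12544674]
```

View pics/w7.png

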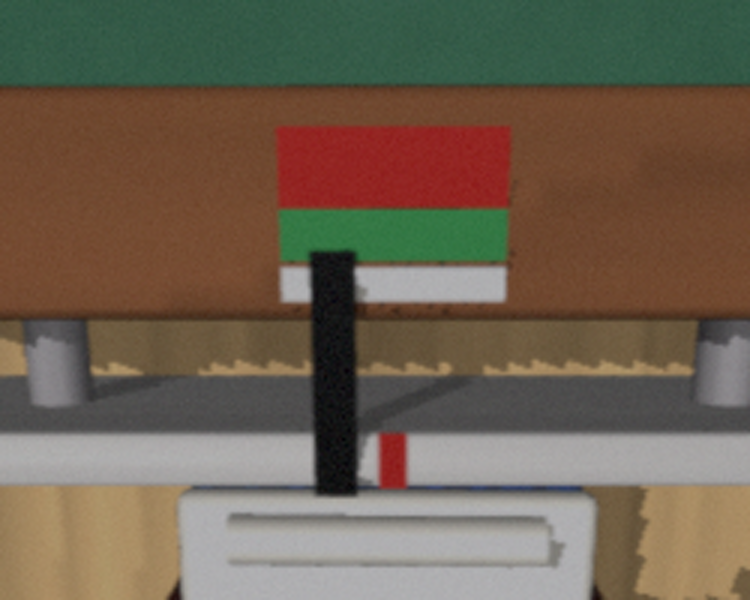

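The pointer tip at row 251 is just inside the green, which is about 6.5 mm or 8 N. The box is centred, with its middle at 387 and the line at 393. I'll push a little more, then hold.

```bash
python3 -m creep '[{"translation":[0.5,0.2,0],"angular":[0,0,0],"jaw":0},{"translation":[1,0.4,0],"angular":[0,0,0],"jaw":0},{"translation":[1.5,0.4,0],"angular":[0,0,0],"jaw":0},{"translation":[2,0.4,0],"angular":[0,0,0],"jaw":0},{"translation":[2.5,0.4,0],"angular":[0,0,0],"jaw":0},{"translation":[2.5,0.4,0],"angular":[0,0,0],"jaw":0},{"translation":[2.5,0.4,0],"angular":[0,0,0],"jaw":0},{"translation":[2.5,0.4,0],"angular":[0,0,0],"jaw":0}]'
for k in 1 2 3 4; do python3 -m creep '[{"translation":[0,0,0],"angular":[0,0,0],"jaw":0},{"translation":[0,0,0],"angular":[0,0,0],"jaw":0},{"translation":[0,0,0],"angular":[0,0,0],"jaw":0},{"translation":[0,0,0],"angular":[0,0,0],"jaw":0},{"translation":[0,0,0],"angular":[0,0,0],"jaw":0},{"translation":[0,0,0],"angular":[0,0,0],"jaw":0},{"translation":[0,0,0],"angular":[0,0,0],"jaw":0},{"translation":[0,0,0],"angular":[0,0,0],"jaw":0}]';done
python3 - <<'E'
from h import *
im=ctrl.get_image("wrist");s=ctrl.get_image("scene")[200:320,140:310]
a=cv2.resize(im[50:250,180:360,::-1],(540,600),interpolation=2);b=cv2.resize(s[:,:,::-1],(255,180),interpolation=2)
c=np.zeros((600,800,3),np.uint8);c[:,:540]=a;c[:180,545:]=b;cv2.imwrite("pics/w8.png",c)
E
```

```text
t: 19.45
ee_pos: [626.8, -90.3, 36.5]
orientation: [-3.117, -0.379, 0.016]
ft_force: [-14.2, -3.4, 11.4]
width: 59.8
grasp_force: 30.0
t: 20.45
ee_pos: [626.8, -90.2, 36.5]
orientation: [-3.117, -0.379, 0.016]
ft_force: [-15.5, -2.9, 10.3]
width: 60.2
grasp_force: 30.0
t: 21.45
ee_pos: [626.8, -90.2, 36.5]
orientation: [-3.117, -0.379, 0.016]
ft_force: [-14.7, -2.5, 11.0]
width: 59.8
grasp_force: 30.0
t: 22.45
ee_pos: [626.8, -90.3, 36.5]
orientation: [-3.117, -0.379, 0.016]
ft_force: [-15.5, -2.3, 11.1]
width: 59.8
grasp_force: 30.0
t: 23.45
ee_pos: [626.8, -90.2, 36.5]
orientation: [-3.117, -0.379, 0.016]
ft_force: [-17.0, -2.1, 11.3]
width: 59.9
grasp_force: 30.0
```

View pics/w8.png

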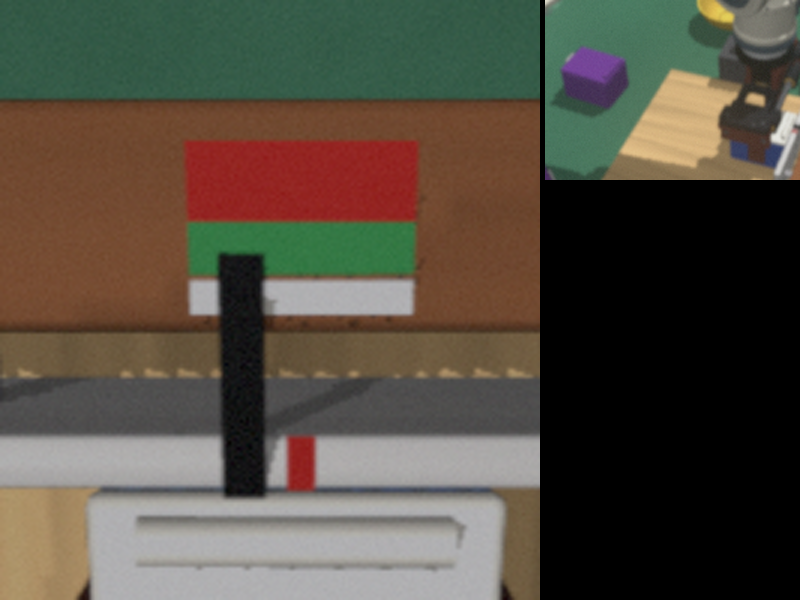

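The pointer is steady in the green, tip at row 254 within 221–275, which is about 9 N. The box is flat and centred, and the push has now held for over 4 s. Handing in.

```bash
python3 -c "
from workcell import ctrl
print(ctrl.close_job())"
```

```text
the job is handed in; nothing more can be done
None
```

I handed the job in with the pin let go and hanging in the bracket notch, and the box still gripped, centred on the red line and pressed flat on the fence at about 9 N by the pointer after four steady seconds; no verdict came back, and I last saw the pin just after letting it go.

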